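# Demould a concrete lamp head and bayonet it to its wall plate

### The arm

A 6-joint arm with a two-finger parallel gripper is mounted at the origin on the work surface. World frame = base frame: x ahead of the robot, y to its left, z up, the work surface at z = 0. Lengths are in m, angles in rad, forces in N, time in s.
With the tool pointing down it reaches from about 0.25 to 0.775 m from the base axis. Payload 4 kg.
Tool frame: the origin (TCP) lies on the centre line of the jaws, within the pads' length; the fingertips stand 25 mm ahead of it and the grasp point (between the pads) lies 6 mm ahead of it; z points along the fingers, y is the line along which they close (so a half turn about z gives the same grasp; the last joint's range is limited). The gripper opens to 94 mm and grips with 3 to 60 N. Pads are 16 mm wide; open, the fingers measure 119 mm over their backs; the gripper's body (75 mm by 177 mm) begins 78 mm behind the grasp point.
Start: joints at [-1.211, 0.087, 1.371, -0, 1.684, -0.103], TCP at [0.246, -0.492, 0.231] pointing down, gripper open.
Joint ranges: [-3.1, 3.1], [-0.76, 2.03], [0.27, 2.55], [-1.08, 4.22], [0.17, 2.65], [-2.57, 2.57]. Speed limits (rad/s): [2.79, 2.79, 3.14, 3.14, 3.14, 3.14].

### API

Orientations are given as [roll, pitch, yaw] about the fixed x, y, z axes, in that order (R = Rz(yaw) Ry(pitch) Rx(roll)).
In Python, from bench import sensors, optics, ticket gives the robot as it stands.
- The arm moves only by the tool send_rows, never from a script. Its argument "rows" is a list of rows, each a list of 6 numbers: the shift along the world's x, y, z in mm, then the turn, a rotation vector about the world's x, y, z in rad. In form: [[x, y, z, wx, wy, wz], ...]. A call has 1 to 8 rows; each row shifts and turns the commanded pose from where the row before left it; what a row does not reach is not made up. A row lasts 1/12 s, in which the tool goes at most 41.7 mm and 7.16 degrees, less where a joint would pass 70% of its speed; a pose out of reach is approached as far as the arm can. A call is refused whole if a number of a shift passes 41.7 or a number of a turn 0.125, either way. A call with a gripper value outside its range is refused whole. "grip" is the finger opening in mm, from 0 to 94, set as the call begins (left out, the last holds). The fingers move at their own pace and stop on an object; the grip force is fixed at half the most. Time passes only in rows, so rows that do not move let the fingers close. It gives the time, the measured TCP pose, the force, the opening and the grip force at its end, in the units of the state.
- sensors.get_obs(): the state, without advancing time (a new reading comes with each control period).
- optics.snapshot(name): name is "scene" or "side" or "wrist"; returns the picture (400x640x3 uint8, red, green, blue); there is no depth.
- optics.camera_model(name): a dict with "vertical_fov" (degrees; the focal length in pixels is half the picture's height over the tangent of half this angle, whatever the lens; pixels are square), "cx", "cy" (the principal point, pixels), "k1" (the pictures are not rectified: a ray, as slopes to the right and down, at radius r is drawn at 1 + k1 r^2 times it, then the intrinsics apply), "R" (3x3) and "t" (3): a world point X has camera coordinates R X + t. Camera axes: x right, y down, z forward; pixel columns grow to the right and rows downward; lengths in m; the calibration is good to about 2 mm. A picture is of the moment at which its call begins: read the wrist's pose just before it. camera_model takes no time and is no camera call; for the wrist camera it gives the pose at the moment of the call.
- ticket.close_job(): hands the job in; it is judged then, once.
The state is a dict: "time": time; "joint_positions": joint angles; "qvel": joint speeds; "joint_torque": joint torques, N m; "tool_pos": TCP position; "ee_rot": TCP orientation; "wrist_force": force on the tool from outside, world axes, zero at the start; "wrist_torque": the same for the moment, N m; "width": finger opening in m; "finger_force": force on a finger pad.
Only numpy, scipy, OpenCV 4.12 (cv2) and the standard library are available. Lean on these libraries where they do the work, as an engineer would, in place of code of your own. Each camera call takes 0.05 s, during which the arm holds its last target. There are 200 camera calls.

### The job

Lift the concrete lamp head (the casting with the round cup in its top) out of the plywood mould and fit it to its wall plate on the timber block: enter the lugs crosswise into the slots of the bayonet cup, push it down against the spring until the concrete sits on the cup, and twist it a quarter turn clockwise (seen from above) to the stop, so that it lies lengthways along the plate. Finish while holding it there, still gripped and pressed fully home against the spring, ready for the locking screw. Leave the solid casting in the mould, and the jar and the brush where they are.

Things in the scene. Friction and masses are not known exactly. Their poses are not given: they have to be found in the camera images.
- lamp: the lamp head: grey cast concrete block 62 (its x) x 50 (its y) x 66 mm high, straight sides, a round cup 36 mm across and 45 mm deep in its top, 0.4 kg. Origin: centre of the concrete's underside, z up. Stands upright in one of the mould's two cavities, lowest 20 mm of concrete inside (1.5 mm clearance all round), 46 mm clear above the mould; grip it across either pair of sides
- lamp_foot (a point): centre of the lower end of the lamp head's steel spigot, 16 mm below the concrete's underside. The spigot is 30 mm across with a tapered end and has two lugs that point along the lamp's +x and -x: tips 21 mm from the axis, 8 mm wide, from 9 to 14 mm below the underside. Hidden in the mould at first
- blank: the other casting, a solid concrete block of the same 62 x 50 mm outline without a cup and only 44 mm high, standing in the other cavity (24 mm stands above the mould). Origin as for the lamp head. It stays there
- mould: lower half of a plywood mould (the upper half is already off), 140 (x) x 236 (y) x 46 mm high, fixed. Origin: centre of its underside on the bench, z up. Two rectangular cavities centred at y = +52 and -52 mm, long side along its x; the concrete's underside rests in them 26 mm above the bench. Four 10 mm high steel dowels at its corners
- wallplate: the wall plate, fixed: an aluminium plate 130 (its x) x 76 mm on a timber block 150 x 100 x 36 mm, with a round steel bayonet cup, 59 mm across outside, in its middle. Origin: on the bench under the cup's centre, z up. Cup slots open to the plate's +y and -y: the lamp head goes in with its x along the plate's y (either way round) and, turned home, has its x along the plate's x
- cup_mouth (a point): centre of the cup's top face, 60 mm above the bench; the concrete's underside rests here when home. Hole 34 mm across, slots 13 mm wide reaching 24 mm from the axis, top 5 mm thick. It turns only clockwise seen from above, to a stop about 3 degrees past a quarter turn. Home, the lugs have 4 mm of play under the top: not held down, the head is lifted 4 mm by the spring
- contact (a joint): spring-loaded brass contact plate, 29 mm across, in the cup: how far it is pressed down (m). 0 when free, with its face 6 mm below the cup's top; about 0.010 with the lamp head home. The spring pushes with 4 N at 0 and 12 N at 0.010
- jar: closed glass jar of release agent with a metal lid, 72 mm across, 95 mm high, standing between the mould and the wall plate, a little beyond them; origin at the centre of its underside
- brush: flat brush lying near the robot on its right, about 200 mm long; origin at the middle of its underside

How it is judged:
On the way, in this order (a step that is already met when the one before it is completed fails the run):
1. the lamp head is lifted clear of the mould in the gripper (z of lamp in the frame of mould above 0.066 m and contact force between the fingers and lamp above 2 N), for 0.1 s.
2. its lugs are entered crosswise into the slots of the cup (z of lamp in the frame of cup_mouth below 0.008 m and horizontal distance between lamp and cup_mouth below 0.005 m and angle between the x axis of lamp and the y axis of wallplate, either way round below 0.5 rad), for 0.02 s.
At the end, for the whole second after the job is handed in: the lamp head's concrete is within 2 mm of the cup's top, centred within 4 mm, upright within 0.06 rad, long side along the plate's within 0.15 rad, spring pressed over 7.5 mm, at rest, gripped with over 3 N, no finger on the wall plate; the solid casting upright in its cavity (z of lamp in the frame of cup_mouth below 0.002 m and horizontal distance between lamp and cup_mouth below 0.004 m and angle between the x axis of lamp and the x axis of wallplate, either way round below 0.15 rad and angle between lamp's own z axis and vertical below 0.06 rad and value of joint contact above 0.0075 m and contact force between the fingers and lamp above 3 N and contact force between the fingers and wallplate below 0.5 N and linear speed of lamp below 0.01 m/s and distance between blank and mould below 0.065 m and angle between blank's own z axis and vertical below 0.1 rad); the arm keeps its last pose, push and grip.
It fails at once if the solid casting is moved (distance of blank from where it was at the start of the episode above 0.015 m).
It fails at once if the jar or the brush is pushed away or knocked over (distance of any of jar, brush from where it was at the start of the episode above 0.03 m or angle between jar's own z axis and vertical above 0.5 rad).
It also fails if it takes over 42 s, if anything falls off the work surface, if the arm or the gripper's body presses on something with over 40 N, if the wrist force passes 120 N, or if a joint passes its speed limit or range.

## Working session

There is one attempt and no reset: what is moved stays moved. The work goes in short steps, Python scripts to look and compute and a tool call to move; the robot and the scene stay as the last step left them, time stands still between calls to the robot, and variables do not carry over. Pictures are saved under pics/ and viewed, at most 10 in all, crops included, and the job is handed in when it is done.

Besides the shell and the picture viewer there is one more tool, called as name([rows], argument=value, ...), one row to a line, values as JSON. send_rows: Moves the arm, as the interface text tells. Its arguments: {"type":"object","properties":{"rows":{"type":"array"},"grip":{"type":"number"}},"required":["rows"]}

```bash
mkdir -p pics
cat > h.py <<'E'
import numpy as np, cv2, json
from bench import sensors, optics, ticket
def snap(n,f):
    m=optics.camera_model(n); im=np.array(optics.snapshot(n)); cv2.imwrite(f'pics/{f}.png',im[:,:,::-1])
    json.dump({k:np.array(v).tolist() for k,v in m.items()},open(f'pics/{f}.json','w')); return im,m
def load(f): return cv2.imread(f'pics/{f}.png')[:,:,::-1],json.load(open(f'pics/{f}.json'))
def ray(m,u,v):
    f=200/np.tan(np.radians(m['vertical_fov'])/2); d=np.array([(u-m['cx'])/f,(v-m['cy'])/f]); s=d.copy()
    for _ in range(30): s=d/(1+m['k1']*(s@s))
    R=np.array(m['R']);return -R.T@np.array(m['t']), R.T@np.array([s[0],s[1],1])
def onz(m,u,v,z):
    o,d=ray(m,u,v); return o+d*(z-o[2])/d[2]
def tri(*obs):
    A=np.zeros((3,3));b=np.zeros(3);L=[]
    for m,u,v in obs:
        o,d=ray(m,u,v);d=d/np.linalg.norm(d);P=np.eye(3)-np.outer(d,d);A+=P;b+=P@o;L.append((o,P))
    x=np.linalg.solve(A,b); return x,[round(1000*np.linalg.norm(P@(x-o)),1) for o,P in L]
def proj(m,X):
    f=200/np.tan(np.radians(m['vertical_fov'])/2); c=np.array(m['R'])@X+np.array(m['t']);s=c[:2]/c[2];s=s*(1+m['k1']*(s@s));return s*f+[m['cx'],m['cy']]
E
python3 -c "
from h import *
for n in('scene','side','wrist'):
    im,m=snap(n,n+'0');print(n,m['vertical_fov'],m['k1'],-np.array(m['R']).T@m['t'])
print(sensors.get_obs())"
```

```text
scene 54.465417057845094 0.017131328852576788 [0.96008178 0.36515025 0.60058073]
side 48.81833205505188 -0.07970759307195156 [0.12565926 0.63309939 0.65747096]
wrist 62.200576522373495 -0.06525011822318925 [ 0.30439504 -0.4617081   0.38425733]
{'time': 0.15, 'joint_positions': array([-1.21112393e+00,  8.77808180e-02,  1.37188060e+00, -2.57090150e-05,
        1.68362306e+00, -1.03096547e-01]), 'qvel': array([-0.00052281, -0.00250493, -0.00412687,  0.00161186,  0.00125391,
        0.00242688]), 'joint_torque': array([ 1.15262246e-03, -3.40639758e+01, -3.02793396e+01,  7.18398881e-02,
        3.04606464e-02, -1.16151732e-04]), 'tool_pos': array([ 0.24539014, -0.49179662,  0.22958889]), 'ee_rot': array([-3.13990719e+00, -1.48696780e-04,  4.62765942e-01]), 'wrist_force': array([0.0026563 , 0.7695809 , 0.26236056]), 'wrist_torque': array([ 0.02416846, -0.02958207,  0.05338036]), 'finger_force': 0.0, 'width': 0.09402552169671173}
```

View pics/scene0.png

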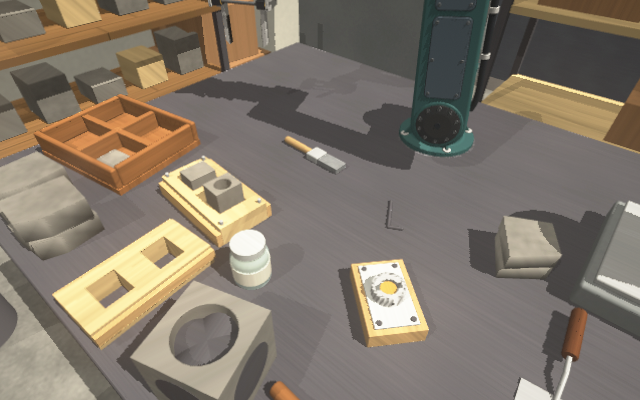

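View pics/side0.png

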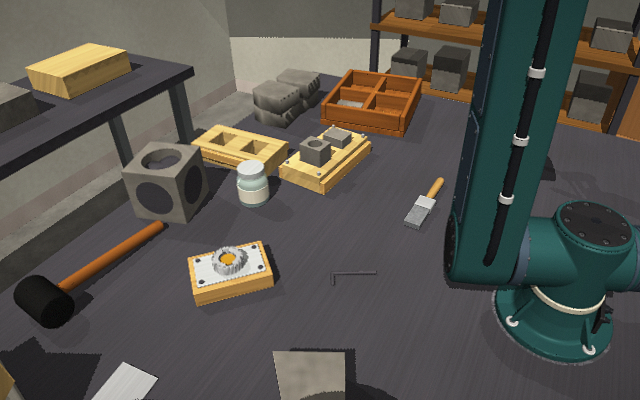

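The scene view shows the lamp at about (224,188), the blank at (198,175), the plate's cup at (388,288), the jar at (250,258) and the brush at (315,155). In the side view the lamp is at (316,148), the cup at (229,258) and the jar at (253,182).

```bash
python3 -c "
from h import *
a,b=load('scene0')[1],load('side0')[1]
for n,p,q in [('lamptop',(224,184),(317,144)),('cup',(388,285),(229,256)),('jarlid',(248,243),(253,168)),('blank',(198,170),(338,134))]:
    print(n,tri((a,*p),(b,*q)))
for n,u,v in [('m',160,183),('m',206,157),('m',270,208),('m',221,238)]: print(n,onz(a,u,v,.046).round(3))
for u,v in [(352,264),(402,260),(425,305),(368,335)]: print('wp',onz(a,u,v,.036).round(3))
m=load('wrist0')[1];print(np.array(m['R']),m['t'])
"
```

```text
lamptop (array([ 0.60001946, -0.19192138,  0.085379  ]), [np.float64(0.5), np.float64(0.5)])
cup (array([0.5733104 , 0.20136633, 0.05556331]), [np.float64(1.0), np.float64(1.0)])
jarlid (array([ 0.67982829, -0.02986774,  0.08523286]), [np.float64(0.3), np.float64(0.3)])
blank (array([ 0.59272641, -0.29493344,  0.06515913]), [np.float64(1.9), np.float64(1.9)])
m [ 0.664 -0.346  0.046]
m [ 0.533 -0.35   0.046]
m [ 0.561 -0.1    0.046]
m [ 0.684 -0.11   0.046]
wp [0.562 0.118 0.036]
wp [0.493 0.183 0.036]
wp [0.553 0.265 0.036]
wp [0.662 0.223 0.036]
[[ 0.44764352 -0.89420563 -0.00340209]
 [-0.87041727 -0.43660048  0.22749462]
 [-0.20491232 -0.09887525 -0.9737734 ]] [-0.5478151647333374, -0.024047753409580395, 0.3909023539557697]
```

send_rows([
  [20, 19, 4, 0, 0, -0.034],
  [20, 19, 4, 0, 0, -0.034],
  [20, 19, 4, 0, 0, -0.034],
  [20, 19, 4, 0, 0, -0.034],
  [20, 19, 4, 0, 0, -0.034],
  [20, 19, 4, 0, 0, -0.034],
  [20, 19, 4, 0, 0, -0.034],
  [20, 19, 4, 0, 0, -0.034],
], grip=94)

```text
time: 0.82
tool_pos: [0.4062, -0.339, 0.2623]
ee_rot: [-3.141, 0.0, 0.189]
wrist_force: [0.6, -0.8, 1.3]
width: 0.0941
finger_force: 0.0
```

send_rows([
  [20, 19, 0, 0, 0, -0.034],
  [20, 19, 0, 0, 0, -0.034],
  [20, 19, 0, 0, 0, -0.034],
  [20, 19, 0, 0, 0, -0.034],
  [20, 19, 0, 0, 0, -0.034],
  [20, 19, 0, 0, 0, -0.034],
  [20, 15, 0, 0, 0, -0.03],
  [0, 0, 0, 0, 0, 0],
])

```text
time: 1.48
tool_pos: [0.548, -0.208, 0.2614]
ee_rot: [-3.139, 0.0, -0.039]
wrist_force: [-0.9, 0.4, 0.4]
width: 0.0941
finger_force: 0.0
```

```bash
python3 -c "
from h import *
snap('wrist','w1');o=sensors.get_obs();print(o['time'],o['tool_pos'],o['ee_rot'])"
```

```text
1.5333 [ 0.54653274 -0.20957123  0.26147101] [-3.14091552e+00  1.51079597e-03 -3.95471937e-02]
```

View pics/w1.png

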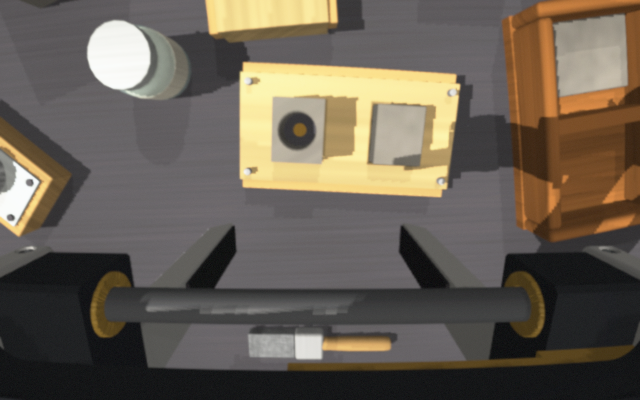

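The wrist view shows the mould upright in the picture. The lamp is at (299,130), the blank at (397,135), and the dowels are at (248,82), (248,172), (452,92) and (441,182). The jar is at (120,55) and a corner of the plate at (20,190).

send_rows([
  [0, 20, 4, 0, 0, 0],
  [0, 20, 5, 0, 0, 0],
  [0, 20, 5, 0, 0, 0],
  [0, 0, 0, 0, 0, 0],
  [0, 0, 0, 0, 0, 0],
])

```text
time: 1.95
tool_pos: [0.5451, -0.1515, 0.277]
ee_rot: [3.14, -0.001, -0.043]
wrist_force: [0.7, -0.0, -0.5]
width: 0.0941
finger_force: 0.0
```

```bash
python3 -c "
from h import *
snap('wrist','w2');o=sensors.get_obs();print(o['time'],o['tool_pos'])"
```

```text
2.0 [ 0.54499991 -0.15206323  0.27649858]
```

send_rows([
  [-5, 38, 0, 0, 0, 0],
  [-5, 38, 0, 0, 0, 0],
  [-5, 38, 0, 0, 0, 0],
  [-5, 38, 0, 0, 0, 0],
  [-5, 38, 0, 0, 0, 0],
  [-5, 38, 0, 0, 0, 0],
  [-5, 38, 0, 0, 0, 0],
  [-5, 20, 0, 0, 0, 0],
])

```text
time: 2.67
tool_pos: [0.505, 0.1368, 0.2758]
ee_rot: [-3.141, 0.001, -0.042]
wrist_force: [-0.1, 0.2, 0.9]
width: 0.0941
finger_force: 0.0
```

send_rows([
  [0, 0, 0, 0, 0, 0],
  [0, 0, 0, 0, 0, 0],
  [0, 0, 0, 0, 0, 0],
])

```text
time: 2.92
tool_pos: [0.5059, 0.1332, 0.276]
ee_rot: [3.14, 0.001, -0.045]
wrist_force: [0.8, -0.4, 0.8]
width: 0.0938
finger_force: 0.0
```

```bash
python3 -c "
from h import *
snap('wrist','w3');o=sensors.get_obs();print(o['time'],o['tool_pos'])"
```

```text
2.9667 [0.50599274 0.13302598 0.27612275]
```

send_rows([
  [0, 30, 0, 0, 0, 0],
  [0, 30, 0, 0, 0, 0],
  [0, 0, 0, 0, 0, 0],
  [0, 0, 0, 0, 0, 0],
])

```text
time: 3.3
tool_pos: [0.506, 0.194, 0.2761]
ee_rot: [3.14, 0.001, -0.044]
wrist_force: [0.3, 1.1, 0.4]
width: 0.094
finger_force: 0.0
```

```bash
python3 -c "
from h import *
snap('wrist','w4');o=sensors.get_obs();print(o['time'],o['tool_pos'])
i=[load(f'w{k}')[0] for k in (2,3,4)]
cv2.imwrite('pics/m.png',np.vstack([np.hstack([i[0][:240,:400],i[1][:240,:400]]),np.hstack([i[1][:240,240:],i[2][:240,240:]])])[:,:,::-1])"
```

```text
3.35 [0.50599178 0.19346526 0.27620661]
```

View pics/m.png

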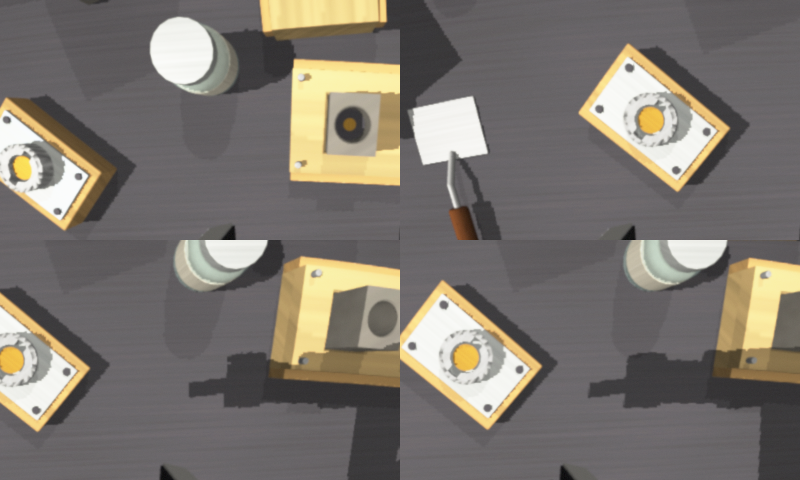

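The mosaic shows the lamp at (350,124) in w2. The plate's cup is at (251,120) in w3 and (306,117) in w4, with its four dark screws around it.

```bash
cat > meas.py <<'E'
from h import *
def blob(f,u,v,r,fn):
    im,m=load(f);c=im[v-r:v+r+1,u-r:u+r+1].astype(np.uint8)
    k=fn(cv2.cvtColor(c,cv2.COLOR_RGB2HSV)).astype(np.uint8)
    n,l,s,ce=cv2.connectedComponentsWithStats(k,connectivity=4)
    lab=min(range(1,n),key=lambda i:np.hypot(*(ce[i]-r))-(s[i,4]**.5)*3)
    cn=max(cv2.findContours((l==lab).astype(np.uint8),0,1)[0],key=cv2.contourArea)+np.array([u-r,v-r])
    return m,ce[lab]+[u-r,v-r],cn,s[lab,4]
dark=lambda h:h[:,:,2]<120
P=[]
for a,b in [((229,68),(284,65)),((199,109),(252,106)),((306,131),(361,129)),((276,170),(328,168))]:
    A=blob('w3',*a,6,dark);B=blob('w4',*b,6,dark)
    x,e=tri((A[0],*A[1]),(B[0],*B[1]));P.append(x);print('screw',x.round(4),e,A[3],B[3])
P=np.array(P);print('centre',P.mean(0).round(4),'yaw',[np.arctan2(*(P[j]-P[i])[1::-1]).round(3) for i,j in((0,2),(1,3),(0,1),(2,3))])
br=lambda h:(h[:,:,1]>130)
A=blob('w3',251,120,16,br);B=blob('w4',306,117,16,br);print('brass',tri((A[0],*A[1]),(B[0],*B[1])),A[3],B[3],onz(A[0],*A[1],.054),onz(B[0],*B[1],.054))
D=[]
for a,b in [((248,81),(302,77)),((248,171),(299,164))]:
    print('dowel',tri((load('w1')[1],*a),(load('w2')[1],*b)))
D=[onz(load('w1')[1],*p,.056) for p in((248,81),(248,171),(453,92),(441,181))]
print('mould',np.mean(D,0).round(4),[np.arctan2(*(D[i]-D[j])[1::-1]).round(3) for i,j in((0,1),(2,3),(0,2),(1,3))])
E=[]
for f,u,v in(('w1',299,130),('w2',350,124)):
    m,c,cn,s=blob(f,u,v,28,lambda h:(h[:,:,2]<75)|((h[:,:,1]>110)&(h[:,:,2]<150)))
    el=cv2.fitEllipse(cv2.convexHull(cn));print(f,'rim',el,s);E.append((m,*el[0]))
    m,c,cn,s=blob(f,u,v,45,lambda h:h[:,:,1]<70);r=cv2.minAreaRect(cn);b=cv2.boxPoints(r)
    print('rect',r,s,[onz(m,*q,.092)[:2].round(4).tolist() for q in b])
print('lamp',tri(*E),[onz(*e,.092).round(4) for e in E])
E
python3 meas.py; python3 -c "
from h import *
a=load('w1')[0][80:180,230:340];b=load('w3')[0][70:170,200:310]
cv2.imwrite('pics/z.png',cv2.resize(np.vstack([np.hstack([a,b])]),None,fx=3.6,fy=3.6,interpolation=cv2.INTER_CUBIC)[:,:,::-1])"
```

```text
screw [0.6348 0.2272 0.0428] [np.float64(0.0), np.float64(0.0)] 35 31
screw [0.5921 0.2664 0.0404] [np.float64(0.1), np.float64(0.1)] 28 26
screw [0.5603 0.1447 0.0425] [np.float64(0.1), np.float64(0.1)] 27 26
screw [0.5175 0.183  0.0432] [np.float64(0.0), np.float64(0.0)] 27 28
centre [0.5762 0.2053 0.0422] yaw [np.float64(-2.306), np.float64(-2.3), np.float64(2.398), np.float64(2.411)]
brass (array([0.5764397 , 0.20547255, 0.05487106]), [np.float64(0.0), np.float64(0.0)]) 513 519 [0.57648892 0.20564386 0.054     ] [0.57641212 0.20550294 0.054     ]
dowel (array([ 0.65747962, -0.13873294,  0.05946798]), [np.float64(0.4), np.float64(0.4)])
dowel (array([ 0.56343528, -0.13043102,  0.05565521]), [np.float64(0.4), np.float64(0.4)])
mould [ 0.601  -0.2412  0.056 ] [np.float64(-0.079), np.float64(-0.096), np.float64(1.486), np.float64(1.482)]
w1 rim ((296.77532958984375, 130.22702026367188), (34.13205337524414, 34.6631965637207), 27.889028549194336) 920
rect ((297.2500305175781, 129.75001525878906), (53.12372589111328, 65.24271392822266), 2.4895527362823486) 3230 [[0.577, -0.1603], [0.6385, -0.1671], [0.6344, -0.217], [0.5727, -0.2122]]
w2 rim ((350.1513366699219, 124.50555419921875), (28.350502014160156, 33.40867233276367), 0.770338237285614) 713
rect ((352.48919677734375, 123.69384765625), (51.86446762084961, 62.79206085205078), 3.1798300743103027) 3035 [[0.5779, -0.1595], [0.6395, -0.1652], [0.6349, -0.2163], [0.5729, -0.2125]]
lamp (array([ 0.6056031 , -0.18763433,  0.07536944]), [np.float64(0.3), np.float64(0.3)]) [array([ 0.6058, -0.1887,  0.092 ]), array([ 0.6061, -0.186 ,  0.092 ])]
```

View pics/z.png

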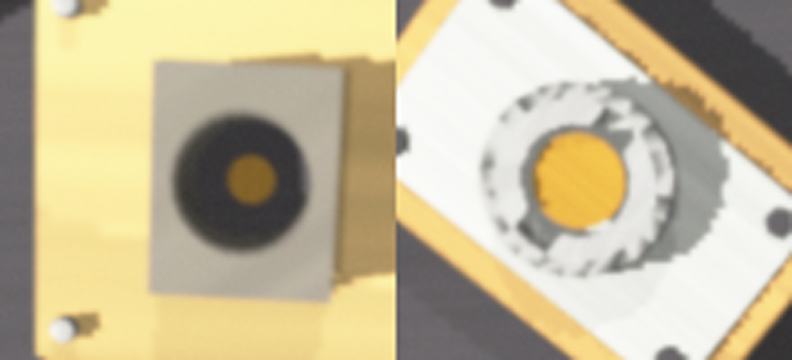

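send_rows([
  [8, -32, 0, 0, 0, 0],
  [8, -32, 0, 0, 0, 0],
  [8, -32, 0, 0, 0, -0.01],
  [8, -32, 0, 0, 0, -0.01],
  [8, -32, 0, 0, 0, -0.01],
  [8, -32, 0, 0, 0, -0.01],
  [8, -32, 0, 0, 0, -0.006],
  [8, -32, 0, 0, 0, 0],
])

```text
time: 4.02
tool_pos: [0.5691, -0.065, 0.2767]
ee_rot: [3.141, -0.0, -0.092]
wrist_force: [0.8, 0.9, 0.7]
width: 0.0943
finger_force: 0.0
```

send_rows([
  [9, -32, -10, 0, 0, 0],
  [9, -32, -20, 0, 0, 0],
  [9, -32, -20, 0, 0, 0],
  [8, -31, -20, 0, 0, 0],
  [0, 0, -20, 0, 0, 0],
  [0, 0, 0, 0, 0, 0],
  [0, 0, 0, 0, 0, 0],
  [0, 0, 0, 0, 0, 0],
])

```text
time: 4.68
tool_pos: [0.6045, -0.1887, 0.1881]
ee_rot: [3.141, -0.002, -0.09]
wrist_force: [0.5, -0.7, 0.7]
width: 0.0937
finger_force: 0.0
```

```bash
python3 -c "
from h import *
o=sensors.get_obs();print(o['time'],o['tool_pos'],o['ee_rot'],o['joint_positions'],o['wrist_force'])
print(tri((load('w1')[1],297.25,129.75),(load('w2')[1],352.49,123.69)))"
```

```text
4.6833 [ 0.60450757 -0.18872536  0.1880711 ] [ 3.14098273e+00 -1.67687994e-03 -8.98493209e-02] [-3.92060740e-01  2.82513437e-01  1.22738440e+00 -8.33368356e-05
  1.62991240e+00  1.26858042e+00] [ 0.5151058  -0.68386297  0.74618352]
(array([ 0.6064129 , -0.18888843,  0.0872641 ]), [np.float64(0.3), np.float64(0.3)])
```

send_rows([
  [1, 0, -20, 0, 0, 0],
  [0, 0, -20, 0, 0, 0],
  [0, 0, -20, 0, 0, 0],
  [0, 0, -20, 0, 0, 0],
  [0, 0, -15, 0, 0, 0],
  [0, 0, -10, 0, 0, 0],
  [0, 0, -5, 0, 0, 0],
  [0, 0, 0, 0, 0, 0],
])

```text
time: 5.35
tool_pos: [0.6057, -0.1877, 0.0769]
ee_rot: [3.141, -0.0, -0.088]
wrist_force: [0.1, 0.3, 0.1]
width: 0.0941
finger_force: 0.0
```

send_rows([
  [0, 0, 0, 0, 0, 0],
  [0, 0, 0, 0, 0, 0],
  [0, 0, 0, 0, 0, 0],
  [0, 0, 0, 0, 0, 0],
  [0, 0, 0, 0, 0, 0],
  [0, 0, 0, 0, 0, 0],
  [0, 0, 0, 0, 0, 0],
  [0, 0, 0, 0, 0, 0],
], grip=30)

```text
time: 6.02
tool_pos: [0.6056, -0.1889, 0.0767]
ee_rot: [3.14, -0.0, -0.089]
wrist_force: [0.1, -2.2, 0.8]
width: 0.0495
finger_force: 30.0
```

send_rows([
  [0, 0, 5, 0, 0, 0],
  [0, 0, 10, 0, 0, 0],
  [0, 0, 15, 0, 0, 0],
  [0, 0, 20, 0, 0, 0],
  [0, 0, 25, 0, 0, 0],
  [0, 0, 25, 0, 0, 0],
  [0, 0, 20, 0, 0, 0],
  [0, 0, 10, 0, 0, 0],
])

```text
time: 6.68
tool_pos: [0.6063, -0.1878, 0.2103]
ee_rot: [3.141, -0.004, -0.089]
wrist_force: [0.3, -0.1, -3.8]
width: 0.0499
finger_force: 30.0
```

send_rows([
  [0, 20, 0, 0, 0, 0.12],
  [-2, 25, 0, 0, 0, 0.12],
  [-2, 25, 0, 0, 0, 0.12],
  [-2, 25, 0, 0, 0, 0.12],
  [-2, 25, 0, 0, 0, 0.12],
  [-2, 25, 0, 0, 0, 0.12],
  [-2, 25, 0, 0, 0, 0.12],
  [-2, 25, 0, 0, 0, 0.12],
])

```text
time: 7.35
tool_pos: [0.5904, 0.0085, 0.2054]
ee_rot: [-3.139, 0.001, 0.877]
wrist_force: [0.1, 0.3, -4.3]
width: 0.0499
finger_force: 30.0
```

send_rows([
  [-2, 25, 0, 0, 0, 0.12],
  [-2, 25, 0, 0, 0, 0.12],
  [-2, 25, 0, 0, 0, 0.12],
  [-2, 25, 0, 0, 0, 0.12],
  [-2, 25, 0, 0, 0, 0.12],
  [-2, 25, 0, 0, 0, 0.12],
  [-2, 25, 0, 0, 0, 0.12],
  [-2, 20, 0, 0, 0, 0.12],
])

```text
time: 8.02
tool_pos: [0.5742, 0.204, 0.2053]
ee_rot: [-3.139, -0.002, 1.838]
wrist_force: [-0.8, -0.6, -3.9]
width: 0.0495
finger_force: 30.0
```

send_rows([
  [0, 0, 0, 0, 0, 0.12],
  [0, 0, 0, 0, 0, 0.12],
  [0, 0, 0, 0, 0, 0.12],
  [0, 0, 0, 0, 0, 0.12],
  [0, 0, 0, 0, 0, 0.1],
  [0, 0, 0, 0, 0, 0],
  [0, 0, 0, 0, 0, 0],
  [0, 0, 0, 0, 0, 0],
])

```text
time: 8.68
tool_pos: [0.5751, 0.2019, 0.2059]
ee_rot: [-3.141, -0.001, 2.409]
wrist_force: [0.4, -0.3, -5.1]
width: 0.0493
finger_force: 30.0
```

```bash
python3 -c "
from h import *
o=sensors.get_obs();print(o['time'],o['tool_pos'],o['ee_rot'],o['joint_positions'],o['wrist_force'])
i=[snap(n,n+'5') for n in('wrist','scene','side')]
T=o['tool_pos']
cr=[i[0][0]]
for im,m in i[1:]:
    u,v=proj(m,T-[0,0,.08]).astype(int);print(u,v);cr.append(cv2.resize(im[max(v-55,0):v+85,u-70:u+70],(400,400)))
cv2.imwrite('pics/c5.png',np.hstack(cr[1:])[:,:,::-1])"
```

```text
8.6833 [0.57512652 0.20191238 0.20591333] [-3.14065346e+00 -1.07676411e-03  2.40877184e+00] [ 2.44443995e-01  2.26605075e-01  1.26051132e+00  3.68653394e-04
  1.65585704e+00 -5.93500957e-01] [ 0.41902507 -0.34440908 -5.06357169]
393 259
222 228
```

View pics/c5.png

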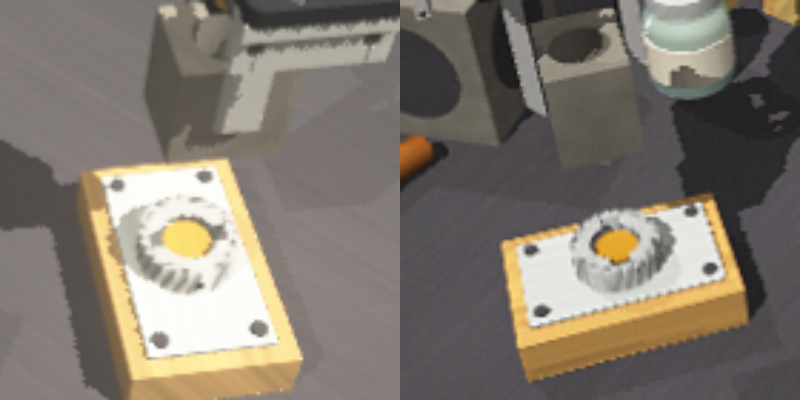

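View pics/wrist5.png

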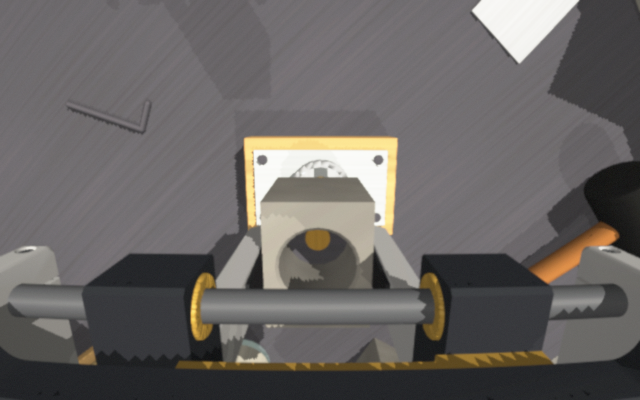

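The lamp hangs upright above the plate. In the wrist view its near top edge runs (263,205)–(374,205), its near bottom edge (275,178)–(371,178), and the plate's edges are square to it, as wanted.

```bash
python3 -c "
from h import *
m=load('wrist5')[1];T=np.array([.5751,.2019,.2059]);y=2.4088
X=np.array([np.cos(y),np.sin(y)]);Y=np.array([np.sin(y),-np.cos(y)])
for u,v,z in[(263,205,.2212),(374,205,.2212),(275,178,.1552),(371,178,.1552),(262,160,.041),(377.5,160,.041)]:
    p=onz(m,u,v,z)[:2];print((1000*np.array([X@(p-T[:2]),Y@(p-T[:2])])).round(1), p)
print('plate ctr in tool', 1000*X@(np.array([.5763,.2054])-T[:2]),1000*Y@(np.array([.5763,.2054])-T[:2]))
im=load('wrist5')[0];g=cv2.cvtColor(im,cv2.COLOR_RGB2GRAY).astype(int)
print(g[170:215,318]); print(im[160,255:270].tolist())
"
```

```text
[ 30.7 -22.5] [0.53725522 0.20566988]
[30.7 25.8] [0.5695037  0.24160364]
[ 31.5 -25.5] [0.53464223 0.20401724]
[31.6 34.9] [0.57494195 0.24893302]
[ 30.  -52.4] [0.51776052 0.18301631]
[30.2 59.3] [0.59234624 0.2661372 ]
plate ctr in tool 1.4493471647082128 3.4043197259000952
[145 146 144 143 144 141 135 118 107 105 104 104 107 107 107 108 107 109
 111 112 109 111 110 112 111 113 115 114 117 115 117 132 160 175 178 176
 177 175 175 175 176 175 176 174 176]
[[248, 249, 246], [235, 237, 232], [169, 170, 165], [122, 119, 120], [115, 110, 114], [116, 112, 116], [116, 112, 115], [118, 113, 117], [115, 111, 115], [118, 114, 117], [119, 116, 118], [141, 139, 139], [204, 204, 198], [246, 247, 243], [250, 251, 248]]
```

send_rows([
  [1, 3, -10, 0, 0, 0],
  [0, 0, -20, 0, 0, 0],
  [0, 0, -20, 0, 0, 0],
  [0, 0, -14, 0, 0, 0],
  [0, 0, -6, 0, 0, 0],
  [0, 0, 0, 0, 0, 0],
  [0, 0, 0, 0, 0, 0],
  [0, 0, 0, 0, 0, 0],
])

```text
time: 9.5
tool_pos: [0.5774, 0.2051, 0.1379]
ee_rot: [3.139, 0.001, 2.411]
wrist_force: [0.7, 0.8, -4.1]
width: 0.0495
finger_force: 30.0
```

```bash
python3 -c "
from h import *
o=sensors.get_obs();print(o['time'],o['tool_pos'],o['ee_rot'],o['wrist_force'])
for n in('wrist','scene','side'): snap(n,n+'6')
i=[load(n+'6')[0] for n in('scene','side')]
cv2.imwrite('pics/c6.png',np.hstack([cv2.resize(i[0][220:340,330:450],(400,400)),cv2.resize(i[1][190:310,165:285],(400,400))])[:,:,::-1])
print([sensors.get_obs()['tool_pos'] for _ in range(1)])"
```

```text
9.5 [0.57736309 0.20510061 0.13790989] [3.13933154e+00 1.40252195e-03 2.41067742e+00] [ 0.73302797  0.77686949 -4.08082009]
[array([0.57734184, 0.20503158, 0.13809075])]
```

View pics/c6.png

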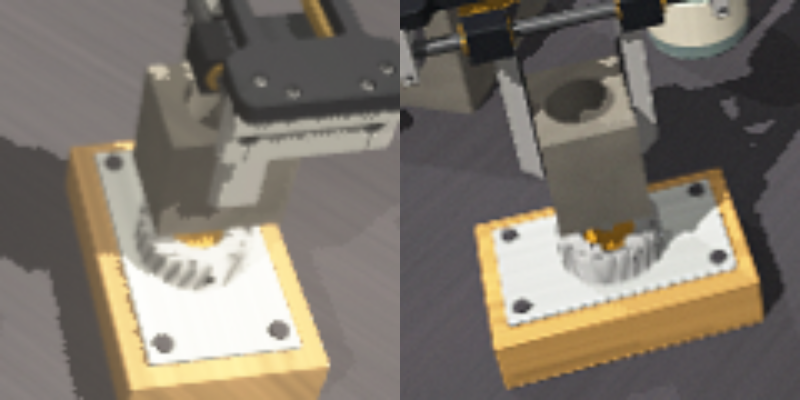

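The lamp hangs squarely just above the cup in both views. I'll shift x by -1 mm and go in slowly.

send_rows([
  [-1, 0, -3, 0, 0, 0],
  [0, 0, -3, 0, 0, 0],
  [0, 0, -3, 0, 0, 0],
  [0, 0, -3, 0, 0, 0],
  [0, 0, -3, 0, 0, 0],
  [0, 0, 0, 0, 0, 0],
  [0, 0, 0, 0, 0, 0],
])

```text
time: 10.23
tool_pos: [0.5755, 0.2048, 0.1213]
ee_rot: [-3.141, -0.0, 2.411]
wrist_force: [-0.5, 0.5, -4.2]
width: 0.0499
finger_force: 30.0
```

send_rows([
  [0, 0, -2, 0, 0, 0],
  [0, 0, -2, 0, 0, 0],
  [0, 0, -1, 0, 0, 0],
  [0, 0, 0, 0, 0, 0],
  [0, 0, 0, 0, 0, 0],
])

```text
time: 10.65
tool_pos: [0.5758, 0.2049, 0.1175]
ee_rot: [3.141, 0.001, 2.411]
wrist_force: [-1.4, -0.4, 2.3]
width: 0.0497
finger_force: 30.0
```

send_rows([
  [0, 0, -2, 0, 0, 0],
  [0, 0, -2, 0, 0, 0],
  [0, 0, -1, 0, 0, 0],
  [0, 0, -1, 0, 0, 0],
  [0, 0, 0, 0, 0, 0],
  [0, 0, 0, 0, 0, 0],
])

```text
time: 11.15
tool_pos: [0.5758, 0.2049, 0.1117]
ee_rot: [3.141, 0.001, 2.411]
wrist_force: [-2.3, -1.8, 6.5]
width: 0.0499
finger_force: 30.0
```

send_rows([
  [0, 0, -1, 0, 0, 0],
  [0, 0, -0.5, 0, 0, 0],
  [0, 0, 0, 0, 0, 0],
  [0, 0, 0, 0, 0, 0],
])

```text
time: 11.48
tool_pos: [0.5758, 0.2049, 0.1107]
ee_rot: [3.14, 0.001, 2.411]
wrist_force: [-4.0, -1.5, 7.9]
width: 0.0498
finger_force: 30.0
```

send_rows([
  [-0.5, 0, -1, 0, 0, 0],
  [0, 0, 0, 0, 0, 0],
  [0, 0, 0, 0, 0, 0],
])

```text
time: 11.73
tool_pos: [0.5757, 0.2049, 0.1107]
ee_rot: [3.139, 0.002, 2.411]
wrist_force: [-3.4, -1.7, 11.2]
width: 0.05
finger_force: 30.0
```

send_rows([
  [0, 0, 0, 0, 0, -0.06],
  [0, 0, 0, 0, 0, -0.08],
  [0, 0, 0, 0, 0, -0.08],
  [0, 0, 0, 0, 0, -0.08],
  [0, 0, 0, 0, 0, -0.08],
  [0, 0, 0, 0, 0, -0.08],
  [0, 0, 0, 0, 0, -0.08],
  [0, 0, 0, 0, 0, 0],
])

```text
time: 12.4
tool_pos: [0.5771, 0.2047, 0.1108]
ee_rot: [3.136, 0.001, 1.868]
wrist_force: [-1.6, -1.6, 9.2]
width: 0.0494
finger_force: 30.0
```

send_rows([
  [0, 0, 0, 0, 0, -0.08],
  [0, 0, 0, 0, 0, -0.08],
  [0, 0, 0, 0, 0, -0.08],
  [0, 0, 0, 0, 0, -0.08],
  [0, 0, 0, 0, 0, -0.08],
  [0, 0, 0, 0, 0, -0.08],
  [0, 0, 0, 0, 0, -0.08],
  [0, 0, 0, 0, 0, 0],
])

```text
time: 13.07
tool_pos: [0.5774, 0.2046, 0.1108]
ee_rot: [3.135, -0.002, 1.308]
wrist_force: [-1.0, -1.8, 7.9]
width: 0.0496
finger_force: 30.0
```

send_rows([
  [0, 0, 0, 0, 0, -0.08],
  [0, 0, 0, 0, 0, -0.08],
  [0, 0, 0, 0, 0, -0.08],
  [0, 0, 0, 0, 0, -0.08],
  [0, 0, 0, 0, 0, -0.08],
  [0, 0, 0, 0, 0, -0.08],
  [0, 0, 0, 0, 0, 0],
  [0, 0, 0, 0, 0, 0],
])

```text
time: 13.73
tool_pos: [0.5773, 0.2047, 0.1108]
ee_rot: [3.137, -0.005, 0.83]
wrist_force: [-0.4, -1.2, 8.3]
width: 0.05
finger_force: 30.0
```

```bash
python3 -c "
from h import *
o=sensors.get_obs();print(o['time'],o['tool_pos'],o['ee_rot'],o['wrist_force'],o['wrist_torque'])"
```

```text
13.7333 [0.57729621 0.20470512 0.11084139] [ 3.1368561  -0.00475246  0.83021062] [-0.41032323 -1.21067016  8.289513  ] [-0.34793767  0.16917717 -0.10939681]
```

send_rows([
  [0, 0, -1, 0, 0, -0.03],
  [0, 0, -1, 0, 0, -0.02],
  [0, 0, 0, 0, 0, 0],
  [0, 0, 0, 0, 0, 0],
])

```text
time: 14.07
tool_pos: [0.5773, 0.2047, 0.1108]
ee_rot: [3.137, -0.006, 0.781]
wrist_force: [-2.6, -1.5, 14.2]
width: 0.0497
finger_force: 30.0
```

```bash
python3 -c "
from h import *
o=sensors.get_obs();print(o['time'],o['tool_pos'],o['ee_rot'],o['wrist_force'],o['wrist_torque'])
for n in('wrist','scene','side'): snap(n,n+'7')
i=[load(n+'7')[0] for n in('scene','side')]
cv2.imwrite('pics/c7.png',np.hstack([cv2.resize(i[0][220:340,330:450],(400,400)),cv2.resize(i[1][190:310,165:285],(400,400))])[:,:,::-1])"
```

```text
14.0667 [0.57733841 0.20470587 0.11076025] [ 3.13656888 -0.00557248  0.78097949] [-2.62900867 -1.54034389 14.20603544] [-0.60072384  0.87921191  0.1349591 ]
```

View pics/c7.png

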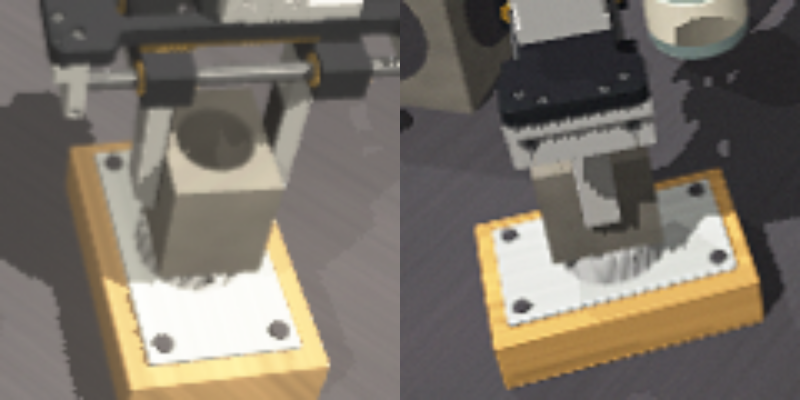

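View pics/wrist7.png

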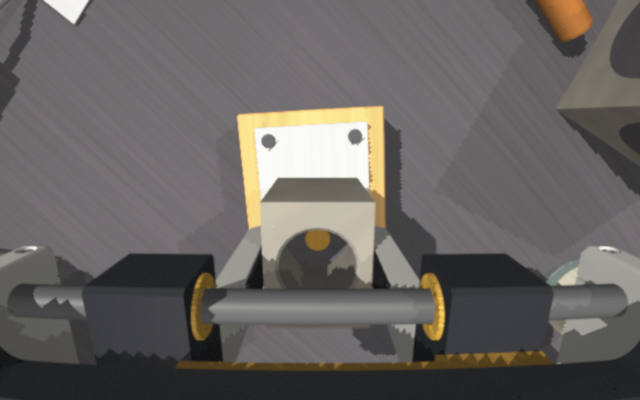

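The lamp sits on the cup, lengthways along the plate and still gripped. TCP z stayed at 0.1108 m while the push rose to 14 N. I'll let it settle for a moment, then hand in.

send_rows([
  [0, 0, 0, 0, 0, 0],
  [0, 0, 0, 0, 0, 0],
  [0, 0, 0, 0, 0, 0],
  [0, 0, 0, 0, 0, 0],
])

```text
time: 14.55
tool_pos: [0.5773, 0.2047, 0.1108]
ee_rot: [3.137, -0.006, 0.781]
wrist_force: [-2.1, -1.9, 14.3]
width: 0.0497
finger_force: 30.0
```

```bash
python3 -c "
from h import *
print(ticket.close_job())"
```

```text
the job is handed in; nothing more can be done
None
```

I handed the job in at about 14.6 s: the lamp head is seated on the cup, twisted home along the plate (about 0.06 rad past square), gripped at 30 N and pressed down against the spring; `close_job()` returned no verdict.

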